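Clear the analyser's lid and hold it open at 45 degrees

ROBOT

A 6-joint arm with a two-finger parallel gripper is mounted at the origin on the work surface. World frame = base frame: x ahead of the robot, y to its left, z up, the work surface at z = 0. Lengths are in m, angles in rad, forces in N, time in s.
With the tool pointing down it reaches from about 0.25 to 0.725 m from the base axis. Payload 4 kg.
Tool frame: the origin (TCP) lies between the finger pads; the fingertips stand 17 mm ahead of it and the grasp point (between the pads) lies 2 mm behind it; z points along the fingers, x is the direction in which the jaws open and shut, and the axes are right-handed (so a half turn about z gives the same grasp; the last joint's range is limited). The gripper opens to 85 mm and grips with 20 to 120 N. Pads are 22 mm wide; open, the fingers measure 114 mm over their backs; the gripper's body (76 mm by 85 mm) begins 54 mm behind the grasp point. The pads swing forward as they close: fully open they stand 13 mm farther back than shut.
Start: joints at [-1.222, 0.241, 0.005, 1.335, 0, 1.571], TCP at [0.171, -0.47, 0.224] pointing down, gripper open.
Joint ranges: [-2.72, 2.72], [-1.05, 1.87], [-1.09, 1.28], [-1.99, 2.15], [-1.42, 1.44], [-3.14, 3.14]. Speed limits (rad/s): [2.79, 2.79, 3.14, 3.14, 3.14, 3.14].

INTERFACE

Orientations are given as a unit quaternion [x, y, z, w].
In Python, from workcell import telemetry, cams, workorder gives the robot as it stands. The module is installed in compiled form; this text tells all that it offers.
- The arm moves only by the tool apply_moves, never from a script. Its argument "moves" is a list that holds one entry, the list of rows, each a list of 4 numbers: the shift along the tool's x, y, z in mm, then the turn about the tool's z in degrees. A call has exactly 10 rows; each row shifts and turns the pose as measured when the row begins, along the tool's axes as they then stand; what a row does not reach is not made up. A row lasts 1/10 s, in which the tool goes at most 50 mm and 8.59 degrees, less where a joint would pass 70% of its speed; a pose out of reach is approached as far as the arm can. A call with a gripper value outside its range is refused whole. "hand" is the gripper's target within -1 to 1 (fully open at 1, half-way at 0, shut at -1), set as the call begins (left out, the last holds). The fingers move at their own pace and stop on an object; the grip force is fixed at half the most. Time passes only in rows, so rows that do not move let the fingers close, or fill a call up. It gives the time, the measured TCP pose, the force and the opening at its end, in the units of the state.
- telemetry.get_obs(): the state, without advancing time (a new reading comes with each control period).
- cams.camera(name): name is "side" or "top"; returns a dict with "color" (480x640x3 uint8, red, green, blue), "fovy" (degrees; the focal length in pixels is half the picture's height over the tangent of half this angle, whatever the lens; pixels are square), "cx", "cy" (the principal point, pixels), "camera_from_world" (4x4, takes a point from world to camera coordinates). Camera axes: x right, y down, z forward; pixel columns grow to the right and rows downward; lengths in m; the calibration is good to about 2 mm. A picture is of the moment at which its call begins. There is no depth.
- workorder.job_done(): hands the job in, once; it reports no verdict.
The state is a dict: "clock": time; "joint_pos": joint angles; "joint_vel": joint speeds; "tau": joint torques, N m; "eef_pos": TCP position; "tool_rot": TCP orientation; "ft_force": force on the tool from outside, world axes, zero at the start; "ft_torque": the same for the moment, N m; "grip_width": finger opening in m.
Only numpy, scipy, OpenCV 4.12 (cv2) and the standard library are available. Lean on these libraries where they do the work, as an engineer would, in place of code of your own. Each camera call takes 0.05 s, during which the arm holds its last target. There are 200 camera calls.

TASK

Somebody left the brass tin on the lid of the bench analyser: take it off and set it down upright in the empty blue tray while the lid is still shut. Then lift the lid (it has a red handle) to 45 degrees and hold it there, still, so that a colleague can look in at the sample; the lid falls shut by itself, so finish while still holding it. Leave the copper disc, the steel ring and the metal sample plate under the lid where they are.

Things in the scene. Friction and masses are not known exactly. Their poses are not given: they have to be found in the camera images.
- analyser: Bench analyser, fixed: slate-blue base 340 mm deep (x), 320 wide (y), 100 high; on its front part a white hinged lid (hood 225 mm deep, 310 wide, 60 high), top 160 mm above the bench when shut, and behind it a fixed housing as high. Origin: centre of the base's underside. Its -x axis points out of the front (roughly to the robot), where the red handle is; the hinge line runs along y, 60 mm behind the origin, 100 mm up.
- lid (a joint): Angle of the lid in rad: 0 is shut (as at the start), growing as the front rises; 45 degrees is 0.785; stop at 1.4. The hinge is nearly free and the lid (0.5 to 0.9 kg) falls shut from any angle when let go. Nothing locks it.
- lid_handle (a point): Middle of the lid's red handle: a round bar 12 mm thick, 140 mm long, level, along the analyser's y axis, 39 mm clear of the lid's front face, on a stem at each end, free below. Lid shut: 140 mm above the bench, 20 mm below the lid's top, 270 mm in front of the hinge line and 40 mm above it. It swings with the lid and can turn between gripping fingers.
- tin_center (a point): Centre (half-way up, 25 mm above its underside) of the closed round brass tin, 48 mm in diameter, 50 mm high, 0.1 to 0.2 kg, loose, upright on top of the lid at the start. Its z axis is the tin's axis.
- tray: The empty blue tray, fixed on the bench to one side of the analyser, 110 mm square, walls 16 mm high and 4 mm thick, floor 4 mm thick. Origin: centre of its underside, on the bench; x and y along its sides.
- sample_tray: A grey tray of the same size and shape as the blue one, fixed, on the other side of the analyser, holding the disc and the ring. Not to be used.
- disc_center (a point): Centre of a loose copper disc, 32 mm in diameter, 10 mm thick, lying in the grey tray. Leave alone.
- ring_center (a point): Centre of a loose steel ring, 34 mm outside and 22 mm inside, 10 mm thick, lying in the grey tray. Leave alone.
- coupon_center (a point): Centre of the loose sample plate, silvery metal 50 by 70 by 4 mm, lying on the steel deck (101 mm above the bench) under the lid, hidden until the lid is open. Leave alone.
Not all that is in view belongs to the job. Several things have the shape of the tray; the one meant has the colours described above. There is more than one size of the part that bears tin_center; the job needs the smaller.

How it is judged:
On the way, in this order (a step that is already met when the one before it is completed fails the run):
1. the tin stands upright and let go in the blue tray, the lid still shut (x of tin_center in the frame of tray between -0.032 and 0.032 m and y of tin_center in the frame of tray between -0.032 and 0.032 m and z of tin_center in the frame of tray below 0.036 m and angle between tin_center's own z axis and vertical below 0.12 rad and contact force between each of the arm, the fingers and tin below 0.1 N and linear speed of tin below 0.03 m/s and value of joint lid below 0.06 rad), for 0.2 s.
2. the robot's fingers hold the lid at 45 degrees (within 5 degrees) (value of joint lid between 0.698 and 0.873 rad and velocity of joint lid between -0.08 and 0.08 rad/s and contact force between the fingers and lid above 0.5 N), for 0.3 s.
At the end, for the whole second after the job is handed in: Fingers (over 0.5 N) hold the lid, and no loose thing props it, at 45 degrees within 5, slower than 0.08 rad/s; the tin stands upright within 7 degrees, at rest, untouched, on the blue tray's floor; disc, ring and sample plate are within 20 mm of their starts (all of step 2 and x of tin_center in the frame of tray between -0.032 and 0.032 m and y of tin_center in the frame of tray between -0.032 and 0.032 m and z of tin_center in the frame of tray below 0.036 m and angle between tin_center's own z axis and vertical below 0.12 rad and contact force between each of the arm, the fingers, lid and tin below 0.1 N and linear speed of tin below 0.03 m/s and contact force between lid and disc below 0.1 N and contact force between lid and ring below 0.1 N and contact force between lid and coupon below 0.1 N and distance of each of disc_center, ring_center, coupon_center from where it was at the start of the episode below 0.02 m); the arm keeps its last pose, push and grip.
It fails at once if the disc, the ring or the sample plate is moved by more than 20 mm (distance of any of disc_center, ring_center, coupon_center from where it was at the start of the episode above 0.02 m).
It fails at once if the tin is tipped over (more than 40 degrees) (angle between tin_center's own z axis and vertical above 0.7 rad).
It fails at once if the tin is dropped into the tray (let go more than 25 mm above its floor) (z of tin_center in the frame of tray above 0.054 m and horizontal distance between tin_center and tray below 0.08 m and contact force between each of the fingers, the arm and tin below 0.05 N).
It also fails if it takes over 54 s, if anything falls off the work surface, if the arm or the gripper's body presses on something with over 40 N, if the wrist force passes 120 N, or if a joint passes its speed limit or range.

## Working session

There is one attempt and no reset: what is moved stays moved. The work goes in short steps, Python scripts to look and compute and a tool call to move; the robot and the scene stay as the last step left them, time stands still between calls to the robot, and variables do not carry over. Pictures are saved under pics/ and viewed, about 8 in all and at most 12, crops included, and the job is handed in when it is done.

Besides the shell and the picture viewer there is one more tool, called after "Request:" in YAML: its name, and indented under it one key for each argument. apply_moves: Moves the arm, as the interface text tells. Its arguments: {"type":"object","properties":{"moves":{"type":"array"},"hand":{"type":"number"}},"required":["moves"]}

```bash
mkdir -p pics
cat > h.py <<'E'
import numpy as np, cv2
from workcell import telemetry, cams, workorder
def snap(name, fn=None):
    c=cams.camera(name); c['f']=240/np.tan(np.radians(c['fovy'])/2)
    if fn: cv2.imwrite('pics/'+fn, c['color'][:,:,::-1])
    return c
def ray(c,u,v):
    T=np.array(c['camera_from_world']); R=T[:3,:3]
    o=-R.T@T[:3,3]; d=R.T@np.array([(u-c['cx'])/c['f'],(v-c['cy'])/c['f'],1]); return o,d
def onz(c,u,v,z):
    o,d=ray(c,u,v); return o+d*(z-o[2])/d[2]
def proj(c,p):
    T=np.array(c['camera_from_world']); q=T[:3,:3]@np.array(p)+T[:3,3]
    return np.array([c['cx']+c['f']*q[0]/q[2], c['cy']+c['f']*q[1]/q[2]])
E
python3 - <<'E'
from h import *
for n in('top','side'):
    c=snap(n,n+'0.png'); print(n,c['fovy'],c['cx'],c['cy'],np.round(c['camera_from_world'],3).tolist())
    print(c.keys())
print(telemetry.get_obs())
E
```

```text
top 56.85092894739616 313.2780700276028 238.34751162174317 [[0.019, -1.0, 0.025, -0.109], [-0.982, -0.024, -0.187, 0.55], [0.188, -0.021, -0.982, 1.267], [0.0, 0.0, 0.0, 1.0]]
dict_keys(['color', 'fovy', 'cx', 'cy', 'camera_from_world', 'f'])
side 47.319676149748645 322.84094457547593 243.36795720969846 [[-0.801, -0.598, -0.005, 0.362], [-0.385, 0.522, -0.761, 0.359], [0.458, -0.608, -0.648, 1.102], [0.0, 0.0, 0.0, 1.0]]
dict_keys(['color', 'fovy', 'cx', 'cy', 'camera_from_world', 'f'])
{'clock': 0.1, 'joint_pos': array([-1.22195072e+00,  2.41334749e-01,  3.85091023e-03,  1.33522054e+00,
        2.73942077e-05,  1.57081337e+00]), 'joint_vel': array([-1.72017763e-03, -2.23300522e-03,  4.28080524e-03,  3.93829346e-04,
        8.89595506e-06,  1.79474521e-03]), 'tau': array([ 4.61517629e-04, -3.73138976e+01,  2.53009540e+01,  1.08172712e-02,
       -2.49853053e-05,  4.76871620e-06]), 'eef_pos': array([ 0.17071227, -0.46932481,  0.22320038]), 'tool_rot': array([ 8.19083605e-01, -5.73673371e-01, -7.73577467e-04, -5.58504170e-04]), 'ft_force': array([-0.72065937,  0.44550222, -0.85021561]), 'ft_torque': array([-0.04172344, -0.01871773,  0.02922925]), 'grip_width': 0.08566098425974822}
```

View pics/top0.png

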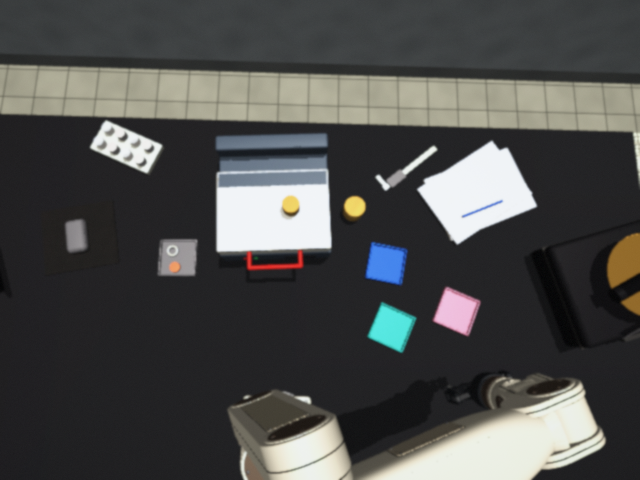

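View pics/side0.png

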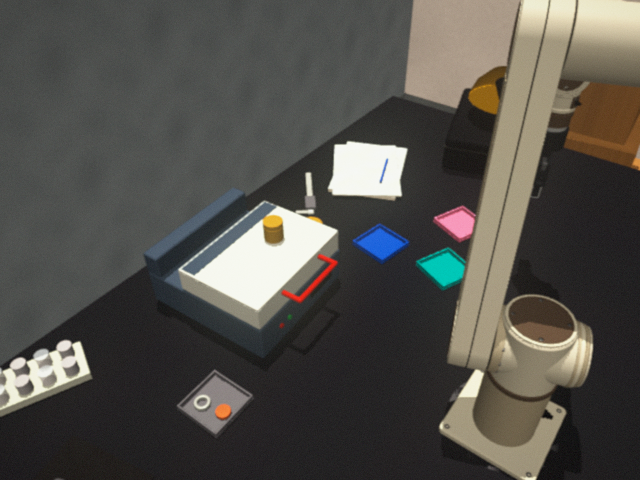

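The top view shows two brass tins. One is at (291,205) on the white lid, and a wider one is at (354,208) on the bench. The job means the smaller one on the lid. The square trays are blue (387,263), teal (391,327), pink (457,311) and grey (178,257), which holds the ring and disc. The blue one is the target. The handle is at about (275,260). I'll measure these and make a crop to confirm.

```bash
cat >> h.py <<'E'
def blob(c,lo,hi,box):
    h=cv2.cvtColor(c['color'],cv2.COLOR_RGB2HSV); m=cv2.inRange(h,np.array(lo),np.array(hi))
    k=np.zeros_like(m); x0,y0,x1,y1=box; k[y0:y1,x0:x1]=m[y0:y1,x0:x1]
    cs,_=cv2.findContours(k,cv2.RETR_EXTERNAL,cv2.CHAIN_APPROX_NONE)
    return max(cs,key=cv2.contourArea)
E
python3 - <<'E'
from h import *
t=snap('top'); s=snap('side')
def info(c,n,ct,z):
    r=cv2.minAreaRect(ct); P=np.array([onz(c,u,v,z) for u,v in cv2.boxPoints(r)])
    print(n,'px',np.round(r[0],1),'ctr',np.round(P.mean(0),4),'sides',np.round([np.linalg.norm(P[0]-P[1]),np.linalg.norm(P[1]-P[2])],4),'ang',np.round([np.degrees(np.arctan2(*(P[1]-P[0])[[1,0]])),np.degrees(np.arctan2(*(P[2]-P[1])[[1,0]]))],1)); return r
B=((100,120,60),(125,255,255)); Y=((15,90,130),(35,255,255)); R1=((0,180,100),(6,255,255))
info(t,'tray',blob(t,*B,(350,230,420,300)),.012)
info(t,'tin top?',blob(t,(15,90,60),(35,255,255),(275,190,305,220)),.21)
info(t,'bigtin',blob(t,(15,90,60),(35,255,255),(335,190,372,228)),.06)
info(t,'handle',blob(t,*R1,(235,240,310,275)),.14)
info(t,'lid',blob(t,(0,0,190),(180,40,255),(205,160,340,256)),.16)
info(s,'trayS',blob(s,*B,(340,215,420,270)),.012)
info(s,'tinS',blob(s,(10,90,50),(35,255,255),(255,205,292,250)),.16)
info(s,'handleS',blob(s,*R1,(275,245,345,305)),.14)
for c,b,fn in((t,(210,120,430,300),'ct'),(s,(230,180,430,310),'cs')):
    cv2.imwrite('pics/%s1.png'%fn,cv2.resize(c['color'][b[1]:b[3],b[0]:b[2],::-1],None,fx=3.5,fy=3.5,interpolation=cv2.INTER_CUBIC)) if 0 else None
a=cv2.resize(t['color'][180:285,240:420],None,fx=4,fy=4,interpolation=cv2.INTER_CUBIC)
cv2.imwrite('pics/c1.png',a[:,:,::-1])
E
```

```text
tray px [385.9 263. ] ctr [ 0.4895 -0.3213  0.012 ] sides [0.1191 0.1211] ang [ -11.4 -100.1]
tin top? px [290.5 205.5] ctr [ 0.6097 -0.0316  0.21  ] sides [0.0399 0.0521] ang [ -88.5 -178.5]
bigtin px [354.5 207. ] ctr [ 0.6503 -0.2192  0.06  ] sides [0.0698 0.0747] ang [-88.5 179.8]
handle px [273.6 260.2] ctr [0.472  0.0125 0.14  ] sides [0.157  0.0484] ang [ -87.5 -177.5]
lid px [272.6 209.6] ctr [0.6121 0.0187 0.16  ] sides [0.3179 0.2273] ang [ -86.6 -177.7]
trayS px [380.2 242.3] ctr [ 0.4928 -0.3178  0.012 ] sides [0.144  0.1635] ang [-78.5 166.8]
tinS px [272.5 229. ] ctr [ 0.641  -0.0511  0.16  ] sides [0.0474 0.1078] ang [-143.7  130. ]
handleS px [310. 278.] ctr [0.4766 0.0109 0.14  ] sides [0.1693 0.0586] ang [-86.8 159.8]
```

View pics/c1.png

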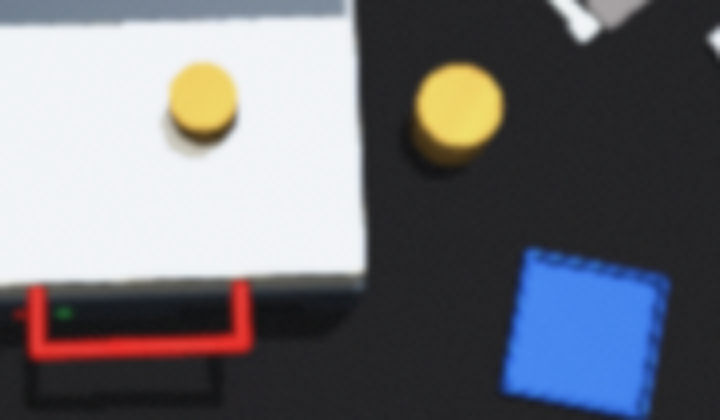

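The crop confirms it. The tin at crop (203,98) sits on the white lid and is clearly smaller than the bench tin at (460,105). The blue tray is at (587,332) and the handle bar runs from (30,353) to (250,345). Next I'll refine the tin and the bar.

Run:
```python
from h import *
t=snap('top'); s=snap('side')
# tin top faces = bright part
for c,n,b in((t,'top',(275,190,305,220)),(s,'side',(255,205,292,250))):
    ct=blob(c,(15,90,195),(35,255,255),b) if n=='top' else blob(c,(15,90,150),(35,255,255),b)
    e=cv2.fitEllipse(ct); print(n,np.round(e[0],1),np.round(e[1],1),'on z=.21',np.round(onz(c,*e[0],.21),4))
# tin predicted
for c,b in((t,(235,240,310,275)),(s,(275,245,345,305))):
    ct=blob(c,(0,150,70),(8,255,255),b)[:,0]
    k=np.zeros(c['color'].shape[:2],np.uint8); cv2.drawContours(k,[ct.reshape(-1,1,2)],-1,255,-1)
    ys,xs=np.nonzero(k); P=np.array([onz(c,u,v,.14) for u,v in zip(xs,ys)])
    # bar: nearest-to-robot band
    a=np.polyfit(P[:,1],P[:,0],1); 
    y0,y1=P[:,1].min(),P[:,1].max()
    lo=[P[(P[:,1]>y)&(P[:,1]<=y+.01),0].min() for y in np.arange(y0+.02,y1-.03,.01)]
    q=np.polyfit(np.arange(y0+.02,y1-.03,.01)+.005,lo,1)
    print('ys',y0,y1,'front edge x at mid',np.polyval(q,(y0+y1)/2),'slope',q[0])
print(np.round([proj(t,[.614,-.033,.21]),proj(s,[.614,-.033,.21])],1), telemetry.get_obs()['clock'])
```

```text
top [290.2 203.7] [15.3 15.7] on z=.21 [ 0.6144 -0.0308  0.21  ]
side [272. 221.] [12.3 20. ] on z=.21 [ 0.6169 -0.0265  0.21  ]
ys -0.0684836070922281 0.09386854871051381 front edge x at mid 0.4480331857879407 slope -0.05631434281689342
ys -0.06704160572837159 0.08964854297804248 front edge x at mid 0.4503726845036778 slope -0.059383327370463715
[[291.1 203.9]
 [274.8 220. ]] 0.3
```

```bash
cat > plan.py <<'E'
import sys; from h import *
from scipy.spatial.transform import Rotation as Rn
# plan.py x y z yawdeg(tool x) [nrows]: rows to spread move evenly, tool down
x,y,z,yaw=map(float,sys.argv[1:5]); n=int(sys.argv[5]) if len(sys.argv)>5 else 10
o=telemetry.get_obs(); R=Rn.from_quat(o['tool_rot']).as_matrix()
a0=np.degrees(np.arctan2(R[1,0],R[0,0])); d=np.array([x,y,z])-o['eef_pos']; dy=(yaw-a0+180)%360-180
print('t',round(o['clock'],2),'pos',np.round(o['eef_pos'],4),'yaw',round(a0,2),'d',np.round(d*1e3,1),'dyaw',round(dy,1),'w',o['grip_width'],'F',np.round(o['ft_force'],1),'tilt',round(np.degrees(np.arccos(-R[2,2])),2))
for i in range(n):
    a=np.radians(a0+dy*i/n); c,s=np.cos(a),np.sin(a); w=d/n*1e3
    print([int(round(c*w[0]+s*w[1])),int(round(s*w[0]-c*w[1])),int(round(-w[2])),round(-dy/n,1)],end=',')
E
python3 plan.py .615 -.029 .27 3 16
```

```text
t 0.3 pos [ 0.1708 -0.4697  0.2237] yaw -70.01 d [444.2 440.7  46.3] dyaw 73.0 w 0.08564096613080098 F [-0.  -0.4 -0.2] tilt 0.04
[-16, -36, -3, np.float64(-4.6)],[-14, -37, -3, np.float64(-4.6)],[-11, -38, -3, np.float64(-4.6)],[-8, -38, -3, np.float64(-4.6)],[-4, -39, -3, np.float64(-4.6)],[-1, -39, -3, np.float64(-4.6)],[2, -39, -3, np.float64(-4.6)],[5, -39, -3, np.float64(-4.6)],[8, -38, -3, np.float64(-4.6)],[11, -38, -3, np.float64(-4.6)],[14, -37, -3, np.float64(-4.6)],[17, -35, -3, np.float64(-4.6)],[20, -34, -3, np.float64(-4.6)],[22, -32, -3, np.float64(-4.6)],[25, -30, -3, np.float64(-4.6)],[27, -28, -3, np.float64(-4.6)],
```

Request:
apply_moves:
  moves:
    - [[-16,-36,-5,-4.6],[-14,-37,-5,-4.6],[-11,-38,-5,-4.6],[-8,-38,-4,-4.6],[-4,-39,-4,-4.6],[-1,-39,-4,-4.6],[2,-39,-4,-4.6],[5,-39,-3,-4.6],[8,-38,-3,-4.6],[11,-38,-3,-4.6]]
  hand: 1

```text
clock: 1.3
eef_pos: [0.4528, -0.1837, 0.2642]
tool_rot: [0.98, -0.198, 0.0, 0.0]
ft_force: [0.5, -0.8, 0.8]
grip_width: 0.0853
```

```bash
python3 plan.py .615 -.029 .25 3 10
```

```text
t 1.3 pos [ 0.4528 -0.1837  0.2642] yaw -22.85 d [162.2 154.7 -14.2] dyaw 25.9 w 0.08527130549518108 F [ 0.5 -0.8  0.8] tilt 0.03
[9, -21, 1, np.float64(-2.6)],[10, -20, 1, np.float64(-2.6)],[11, -20, 1, np.float64(-2.6)],[12, -19, 1, np.float64(-2.6)],[12, -19, 1, np.float64(-2.6)],[13, -18, 1, np.float64(-2.6)],[14, -17, 1, np.float64(-2.6)],[15, -17, 1, np.float64(-2.6)],[16, -16, 1, np.float64(-2.6)],[16, -15, 1, np.float64(-2.6)],
```

Request:
apply_moves:
  moves:
    - [[9,-21,1,-2.6],[10,-20,1,-2.6],[11,-20,1,-2.6],[12,-19,1,-2.6],[12,-19,1,-2.6],[13,-18,1,-2.6],[14,-17,1,-2.6],[15,-17,1,-2.6],[16,-16,1,-2.6],[16,-15,1,-2.6]]

```text
clock: 2.3
eef_pos: [0.6207, -0.0161, 0.2533]
tool_rot: [0.999, 0.041, 0.0, 0.0]
ft_force: [-0.5, -0.0, -0.3]
grip_width: 0.0855
```

```bash
python3 plan.py .615 -.029 .195 3 10
python3 - <<'E'
from h import *
c=snap('side'); b=c['color'][120:310,190:390]
cv2.imwrite('pics/s2.png',cv2.resize(b,None,fx=3,fy=3,interpolation=cv2.INTER_CUBIC)[:,:,::-1])
E
```

```text
t 2.3 pos [ 0.6207 -0.0161  0.2533] yaw 4.66 d [ -5.7 -12.9 -58.3] dyaw -1.7 w 0.08553587554933915 F [-0.5 -0.  -0.3] tilt 0.04
[-1, 1, 6, np.float64(0.2)],[-1, 1, 6, np.float64(0.2)],[-1, 1, 6, np.float64(0.2)],[-1, 1, 6, np.float64(0.2)],[-1, 1, 6, np.float64(0.2)],[-1, 1, 6, np.float64(0.2)],[-1, 1, 6, np.float64(0.2)],[-1, 1, 6, np.float64(0.2)],[-1, 1, 6, np.float64(0.2)],[-1, 1, 6, np.float64(0.2)],
```

View pics/s2.png

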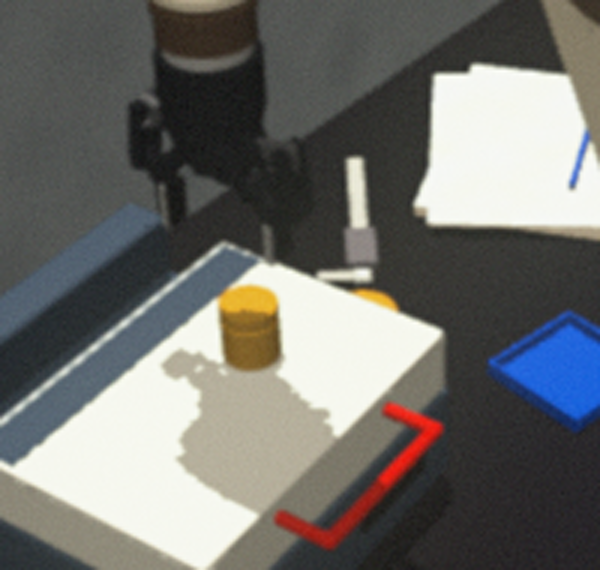

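The crop shows the open fingers above and around the tin, at crop (250,300) and in line with the plan. The handle and tray are clear. I'll shift to centre on the tin, then lower.

Request:
apply_moves:
  moves:
    - [[-3,6,0,0.8],[-3,6,0,0.8],[0,0,8,0],[0,0,8,0],[0,0,8,0],[0,0,8,0],[0,0,8,0],[0,0,8,0],[0,0,6,0],[0,0,0,0]]

```text
clock: 3.35
eef_pos: [0.6145, -0.0288, 0.1919]
tool_rot: [1.0, 0.026, -0.002, -0.0]
ft_force: [-0.2, -0.1, -0.5]
grip_width: 0.086
```

```bash
python3 plan.py .615 -.029 .195 3 1
```

```text
t 3.35 pos [ 0.6145 -0.0288  0.1919] yaw 2.94 d [ 0.5 -0.2  3.1] dyaw 0.1 w 0.08599411779612637 F [-0.2 -0.1 -0.5] tilt 0.18
[0, 0, -3, np.float64(-0.1)],
```

Request:
apply_moves:
  moves:
    - [[0,0,0,0],[0,0,0,0],[0,0,0,0],[0,0,0,0],[0,0,0,0],[0,0,0,0],[0,0,0,0],[0,0,0,0],[0,0,0,0],[0,0,0,0]]
  hand: -1

```text
clock: 4.35
eef_pos: [0.6154, -0.0285, 0.1931]
tool_rot: [1.0, 0.026, -0.0, -0.0]
ft_force: [0.2, -0.4, -0.3]
grip_width: 0.0447
```

Request:
apply_moves:
  moves:
    - [[0,0,-6,0],[0,0,-6,0],[0,0,-8,0],[0,0,-8,0],[0,0,-8,0],[0,0,-8,0],[0,0,-8,0],[0,0,-4,0],[0,0,0,0],[0,0,0,0]]

```text
clock: 5.35
eef_pos: [0.616, -0.0286, 0.2555]
tool_rot: [1.0, 0.026, 0.001, -0.0]
ft_force: [0.6, 0.9, -1.4]
grip_width: 0.0451
```

```bash
python3 plan.py .491 -.3195 .25 -11 16
python3 - <<'E'
from h import *
c=snap('side'); b=c['color'][120:310,190:390]
cv2.imwrite('pics/s3.png',cv2.resize(b,None,fx=3,fy=3,interpolation=cv2.INTER_CUBIC)[:,:,::-1])
E
```

```text
t 5.35 pos [ 0.616  -0.0286  0.2555] yaw 2.97 d [-125.  -290.9   -5.5] dyaw -14.0 w 0.04505898815127901 F [ 0.6  0.9 -1.4] tilt 0.1
[-9, 18, 0, np.float64(0.9)],[-8, 18, 0, np.float64(0.9)],[-8, 18, 0, np.float64(0.9)],[-8, 18, 0, np.float64(0.9)],[-8, 18, 0, np.float64(0.9)],[-7, 18, 0, np.float64(0.9)],[-7, 18, 0, np.float64(0.9)],[-7, 19, 0, np.float64(0.9)],[-7, 19, 0, np.float64(0.9)],[-6, 19, 0, np.float64(0.9)],[-6, 19, 0, np.float64(0.9)],[-6, 19, 0, np.float64(0.9)],[-5, 19, 0, np.float64(0.9)],[-5, 19, 0, np.float64(0.9)],[-5, 19, 0, np.float64(0.9)],[-4, 19, 0, np.float64(0.9)],
```

View pics/s3.png

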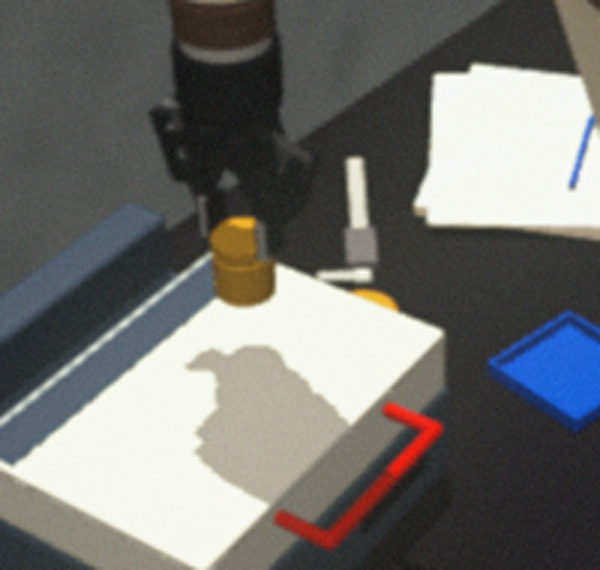

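The tin is held upright, clear of the lid, at crop (243,262). Next I'll carry it over the blue tray.

Request:
apply_moves:
  moves:
    - [[-6,12,0,1],[-10,20,0,1],[-12,26,0,1],[-12,27,0,1],[-12,27,0,1],[-11,27,0,1],[-11,27,0,1],[-10,27,0,1],[-10,27,0,1],[-9,27,0,1]]

```text
clock: 6.4
eef_pos: [0.4932, -0.2829, 0.2501]
tool_rot: [0.998, -0.066, -0.005, 0.0]
ft_force: [0.5, -0.9, -1.1]
grip_width: 0.0446
```

```bash
python3 plan.py .491 -.3195 .10 -11 10
```

```text
t 6.4 pos [ 0.4932 -0.2829  0.2501] yaw -7.6 d [  -2.2  -36.6 -150.1] dyaw -3.4 w 0.04463404070225977 F [ 0.5 -0.9 -1.1] tilt 0.54
[0, 4, 15, np.float64(0.3)],[0, 4, 15, np.float64(0.3)],[0, 4, 15, np.float64(0.3)],[0, 4, 15, np.float64(0.3)],[0, 4, 15, np.float64(0.3)],[0, 4, 15, np.float64(0.3)],[0, 4, 15, np.float64(0.3)],[0, 4, 15, np.float64(0.3)],[0, 4, 15, np.float64(0.3)],[0, 4, 15, np.float64(0.3)],
```

Request:
apply_moves:
  moves:
    - [[1,10,0,0.5],[1,8,8,0.5],[1,6,15,0.5],[0,4,18,0.5],[0,0,20,0.5],[0,0,20,0.5],[0,0,20,0],[0,0,20,0],[0,0,12,0],[0,0,0,0]]

```text
clock: 7.4
eef_pos: [0.4871, -0.3127, 0.1053]
tool_rot: [0.995, -0.096, -0.008, -0.002]
ft_force: [-1.2, -0.1, -0.9]
grip_width: 0.0444
```

```bash
python3 plan.py .491 -.3195 .043 -11 10
python3 - <<'E'
from h import *
c=snap('side'); b=c['color'][140:290,290:490]
d=snap('top'); e=d['color'][190:310,320:480]
I=np.vstack([cv2.resize(b,(640,480)),])
J=cv2.resize(e,(640,480),interpolation=cv2.INTER_CUBIC)
cv2.imwrite('pics/s4.png',cv2.resize(np.hstack([I,J]),(800,300))[:,:,::-1])
E
```

```text
t 7.4 pos [ 0.4871 -0.3127  0.1053] yaw -11.07 d [  3.9  -6.8 -62.3] dyaw 0.1 w 0.044441798099119044 F [-1.2 -0.1 -0.9] tilt 0.89
[1, 1, 6, np.float64(-0.0)],[1, 1, 6, np.float64(-0.0)],[1, 1, 6, np.float64(-0.0)],[1, 1, 6, np.float64(-0.0)],[1, 1, 6, np.float64(-0.0)],[1, 1, 6, np.float64(-0.0)],[1, 1, 6, np.float64(-0.0)],[1, 1, 6, np.float64(-0.0)],[1, 1, 6, np.float64(-0.0)],[1, 1, 6, np.float64(-0.0)],
```

View pics/s4.png

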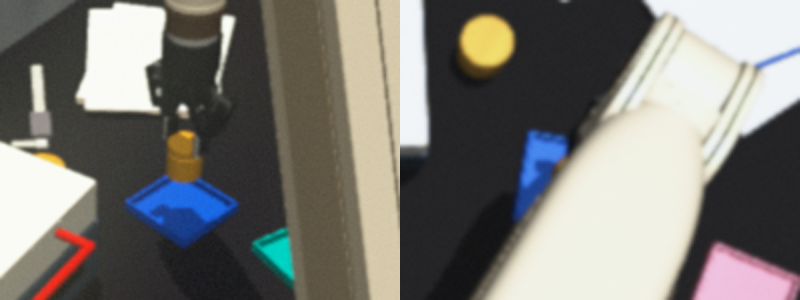

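The side view shows the tin upright over the middle of the blue tray; the top view is mostly hidden by the arm. Lowering now.

Request:
apply_moves:
  moves:
    - [[3,3,4,0],[2,3,6,0],[0,0,8,0],[0,0,8,0],[0,0,8,0],[0,0,8,0],[0,0,8,0],[0,0,7,0],[0,0,3,0],[0,0,0,0]]

```text
clock: 8.5
eef_pos: [0.4935, -0.3217, 0.0443]
tool_rot: [0.995, -0.096, -0.004, 0.0]
ft_force: [-0.3, -0.7, -1.9]
grip_width: 0.0445
```

```bash
python3 plan.py .491 -.3195 .038 -11 1
```

```text
t 8.5 pos [ 0.4935 -0.3217  0.0443] yaw -11.06 d [-2.5  2.2 -6.3] dyaw 0.1 w 0.044453370570053476 F [-0.3 -0.7 -1.9] tilt 0.46
[-3, -2, 6, np.float64(-0.1)],
```

Request:
apply_moves:
  moves:
    - [[0,0,2,0],[0,0,2,0],[0,0,2,0],[0,0,1,0],[0,0,0,0],[0,0,0,0],[0,0,0,0],[0,0,0,0],[0,0,0,0],[0,0,0,0]]

```text
clock: 9.5
eef_pos: [0.4946, -0.3225, 0.0384]
tool_rot: [0.995, -0.096, -0.003, 0.001]
ft_force: [-0.4, 0.6, -1.9]
grip_width: 0.0447
```

Request:
apply_moves:
  moves:
    - [[0,0,1,0],[0,0,1,0],[0,0,0,0],[0,0,0,0],[0,0,0,0],[0,0,0,0],[0,0,0,0],[0,0,0,0],[0,0,0,0],[0,0,0,0]]

```text
clock: 10.5
eef_pos: [0.4948, -0.3227, 0.037]
tool_rot: [0.995, -0.096, -0.002, 0.001]
ft_force: [-0.8, 0.4, 0.0]
grip_width: 0.045
```

Request:
apply_moves:
  moves:
    - [[0,0,0,0],[0,0,0,0],[0,0,0,0],[0,0,0,0],[0,0,0,0],[0,0,0,0],[0,0,0,0],[0,0,0,0],[0,0,0,0],[0,0,0,0]]
  hand: 0.5

```text
clock: 11.5
eef_pos: [0.4954, -0.3231, 0.0373]
tool_rot: [0.995, -0.096, -0.002, 0.002]
ft_force: [-0.5, 0.0, -0.3]
grip_width: 0.064
```

Request:
apply_moves:
  moves:
    - [[0,0,-4,0],[0,0,-6,0],[0,0,-8,0],[0,0,-10,0],[0,0,-15,0],[0,0,-20,0],[0,0,-30,0],[0,0,-35,0],[0,0,-35,0],[0,0,-35,0]]

```text
clock: 12.5
eef_pos: [0.4933, -0.3207, 0.2433]
tool_rot: [0.995, -0.096, -0.005, -0.0]
ft_force: [0.7, -0.5, -1.0]
grip_width: 0.064
```

```bash
python3 plan.py .455 .012 .24 3.3 16
python3 - <<'E'
from h import *
c=snap('side'); b=c['color'][180:280,320:440]
cv2.imwrite('pics/s5.png',cv2.resize(b,None,fx=4,fy=4,interpolation=cv2.INTER_CUBIC)[:,:,::-1])
for v in (15,): 
  ct=blob(c,(10,90,50),(35,255,255),(345,190,415,265)); x,y,w,h=cv2.boundingRect(ct); print(x,y,w,h)
  print(onz(c,x+w/2,y+5,.054)); print('expected top',proj(c,[.4946,-.3225,.054]),'bottom',proj(c,[.4946,-.3225,.004]))
E
```

```text
t 12.5 pos [ 0.4933 -0.3207  0.2433] yaw -11.06 d [-38.3 332.7  -3.3] dyaw 14.4 w 0.06396259390901833 F [ 0.7 -0.5 -1. ] tilt 0.57
[-6, -20, 0, np.float64(-0.9)],[-6, -20, 0, np.float64(-0.9)],[-6, -20, 0, np.float64(-0.9)],[-5, -20, 0, np.float64(-0.9)],[-5, -20, 0, np.float64(-0.9)],[-5, -20, 0, np.float64(-0.9)],[-4, -20, 0, np.float64(-0.9)],[-4, -21, 0, np.float64(-0.9)],[-4, -21, 0, np.float64(-0.9)],[-3, -21, 0, np.float64(-0.9)],[-3, -21, 0, np.float64(-0.9)],[-3, -21, 0, np.float64(-0.9)],[-2, -21, 0, np.float64(-0.9)],[-2, -21, 0, np.float64(-0.9)],[-2, -21, 0, np.float64(-0.9)],[-2, -21, 0, np.float64(-0.9)],371 222 20 26
[ 0.4984017  -0.32772213  0.054     ]
expected top [381.16371197 228.48637439] bottom [380.01931309 242.50094031]
```

View pics/s5.png

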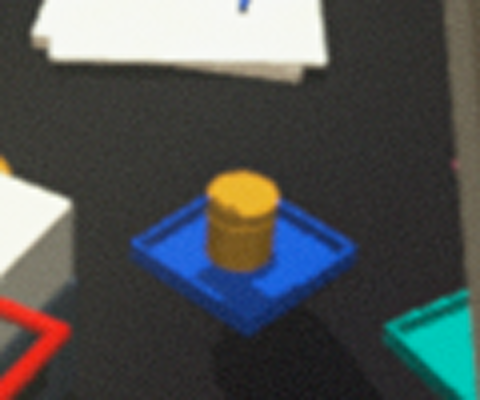

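The tin stands upright and alone in the tray, with its top at crop (243,193) and its base at (240,262). Next is the handle, with the opening cut to about 34 mm so the inner finger fits in the 39 mm gap.

Request:
apply_moves:
  moves:
    - [[-6,-15,0,-1.3],[-8,-25,0,-1.3],[-8,-32,0,-1.3],[-8,-34,0,-1.3],[-7,-35,0,-1.3],[-6,-35,0,-1.3],[-5,-35,0,-1.3],[-4,-35,0,-1.3],[-3,-30,0,-1.3],[-2,-20,0,-1.3]]
  hand: -0.2

```text
clock: 13.55
eef_pos: [0.4658, -0.0157, 0.2606]
tool_rot: [1.0, 0.018, 0.012, 0.007]
ft_force: [0.4, -0.4, -0.6]
grip_width: 0.034
```

```bash
python3 plan.py .455 .012 .21 3.3 5
```

```text
t 13.55 pos [ 0.4658 -0.0157  0.2606] yaw 2.05 d [-10.8  27.7 -50.6] dyaw 1.3 w 0.03402452307890222 F [ 0.4 -0.4 -0.6] tilt 1.58
[-2, -6, 10, np.float64(-0.3)],[-2, -6, 10, np.float64(-0.3)],[-2, -6, 10, np.float64(-0.3)],[-2, -6, 10, np.float64(-0.3)],[-2, -6, 10, np.float64(-0.3)],
```

Request:
apply_moves:
  moves:
    - [[-4,-8,5,-0.5],[-3,-6,8,-0.5],[-2,-2,10,-0.3],[0,0,12,0],[0,0,10,0],[0,0,5,0],[0,0,0,0],[0,0,0,0],[0,0,0,0],[0,0,0,0]]

```text
clock: 14.55
eef_pos: [0.4561, -0.002, 0.2073]
tool_rot: [0.999, 0.029, 0.012, 0.008]
ft_force: [-0.7, 0.4, 0.7]
grip_width: 0.0343
```

```bash
python3 plan.py .455 .012 .14 3.3 1;python3 - <<'E'
from h import *
c=snap('side'); b=c['color'][170:320,240:440]
J=cv2.resize(b,None,fx=4,fy=4,interpolation=cv2.INTER_CUBIC)
for p in ([.455,.012,.14],[.455,.012,.2]):
    u=(proj(c,p)-[240,170])*4; cv2.circle(J,tuple(int(k) for k in u),4,(0,255,0),-1)
cv2.imwrite('pics/s6.png',J[:,:,::-1])
E
```

```text
t 14.55 pos [ 0.4561 -0.002   0.2073] yaw 3.31 d [ -1.1  14.  -67.3] dyaw -0.0 w 0.0343422680038442 F [-0.7  0.4  0.7] tilt 1.71
[0, -14, 67, np.float64(0.0)],
```

View pics/s6.png

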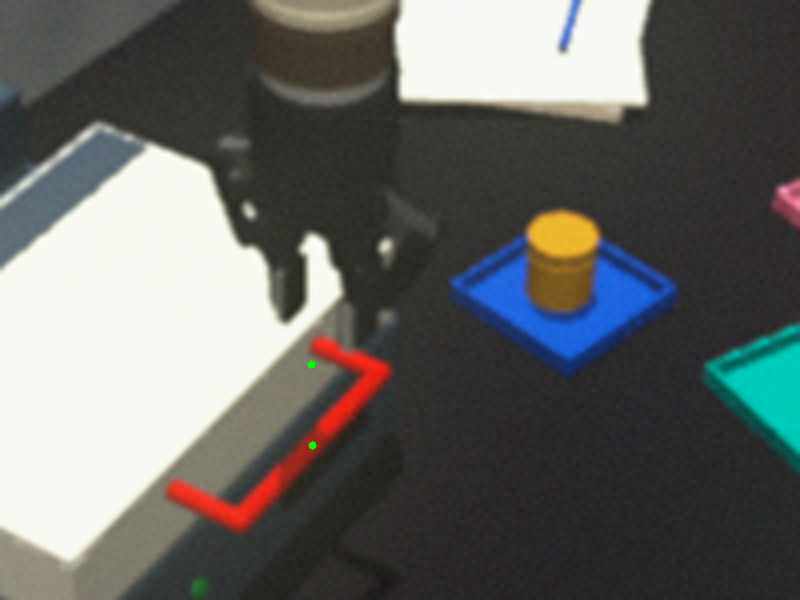

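The crop shows the green dot (bar middle) on the red bar at (313,445). The fingers are above the bar, about 14 mm off along y. The tin still stands in the tray. I'll shift and lower.

Request:
apply_moves:
  moves:
    - [[0,-7,0,0],[0,-7,0,0],[0,0,0,0],[0,0,8,0],[0,0,10,0],[0,0,12,0],[0,0,12,0],[0,0,6,0],[0,0,0,0],[0,0,0,0]]

```text
clock: 15.6
eef_pos: [0.456, 0.0128, 0.1547]
tool_rot: [0.999, 0.029, 0.012, 0.008]
ft_force: [0.6, 0.8, 0.1]
grip_width: 0.034
```

```bash
python3 plan.py .455 .012 .137 3.3 1
```

```text
t 15.6 pos [0.456  0.0128 0.1547] yaw 3.37 d [ -1.   -0.8 -17.7] dyaw -0.1 w 0.03404074382952232 F [0.6 0.8 0.1] tilt 1.68
[-1, 1, 18, np.float64(0.1)],
```

Request:
apply_moves:
  moves:
    - [[-1,0,3,0],[0,0,5,0],[0,0,5,0],[0,0,4,0],[0,0,2,0],[0,0,0,0],[0,0,0,0],[0,0,0,0],[0,0,0,0],[0,0,0,0]]

```text
clock: 16.6
eef_pos: [0.4568, 0.0125, 0.1356]
tool_rot: [0.999, 0.029, 0.014, 0.008]
ft_force: [0.0, -0.5, -0.3]
grip_width: 0.0342
```

Request:
apply_moves:
  moves:
    - [[0,0,0,0],[0,0,0,0],[0,0,0,0],[0,0,0,0],[0,0,0,0],[0,0,0,0],[0,0,0,0],[0,0,0,0],[0,0,0,0],[0,0,0,0]]
  hand: -1

```text
clock: 17.6
eef_pos: [0.4566, 0.0123, 0.139]
tool_rot: [0.999, 0.029, 0.015, 0.009]
ft_force: [-0.4, -0.5, -0.2]
grip_width: 0.0
```

```bash
cat > arc.py <<'E'
# rows to go along the arc from the present angle to target (deg): arc.py th1 n ; bar taken 2 mm behind the TCP
import sys; from h import *
from scipy.spatial.transform import Rotation as Rn
th1,n=float(sys.argv[1]),int(sys.argv[2]); yaw=np.radians(3.3); ax=np.array([np.cos(yaw),np.sin(yaw),0])
B0=np.array([.455,.012,.14]); H=B0+.27*ax; H[2]=.10
o=telemetry.get_obs(); R=Rn.from_quat(o['tool_rot']).as_matrix(); g=o['eef_pos']-.002*R[:,2]
r=g-H; rx=-(r@ax); rad=np.hypot(rx,r[2]); th=np.degrees(np.arctan2(r[2],rx))-np.degrees(np.arctan2(.04,.27))
print('t',round(o['clock'],2),'bar',np.round(g,4),'radius',round(rad,4),'(.273) theta',round(th,2),'F',np.round(o['ft_force'],1),'w',round(o['grip_width'],4))
P=lambda t:H+.27295*(-np.cos(np.radians(t+8.43))*ax+np.sin(np.radians(t+8.43))*np.array([0,0,1]))
print('goal d tool mm',np.round(R.T@(P(th1)-g)*1e3,1))
ts=np.linspace(th,th1,n+1)
print([np.round(R.T@(P(b)-P(a))*1e3,0).astype(int).tolist()+[0] for a,b in zip(ts,ts[1:])])
E
python3 arc.py 45 20
```

```text
t 17.6 bar [0.4566 0.0124 0.141 ] radius 0.2715 (.273) theta 0.26 F [-0.4 -0.5 -0.2] w 0.0
goal d tool mm [ 110.9    3.5 -175. ]
[[2, 0, -10, 0], [3, 0, -10, 0], [3, 0, -10, 0], [3, 0, -10, 0], [4, 0, -10, 0], [4, 0, -10, 0], [4, 0, -10, 0], [5, 0, -9, 0], [5, 0, -9, 0], [6, 0, -9, 0], [6, 0, -9, 0], [6, 0, -9, 0], [7, 0, -8, 0], [7, 0, -8, 0], [7, 0, -8, 0], [8, 0, -8, 0], [8, 0, -7, 0], [8, 0, -7, 0], [8, 0, -7, 0], [9, 0, -6, 0]]
```

The opening reads 0, so the fingers missed the bar or sit beside or above it. I'll look.

Run:
```python
from h import *
c=snap('side'); b=c['color'][190:310,260:360]
J=cv2.resize(b,(500,600),interpolation=cv2.INTER_CUBIC)
p=telemetry.get_obs()['eef_pos']
u=(proj(c,p)-[260,190])*5; print(u)
cv2.imwrite('pics/s7.png',J[:,:,::-1])
```

```text
[287.92300992 457.0924096 ]
```

View pics/s7.png

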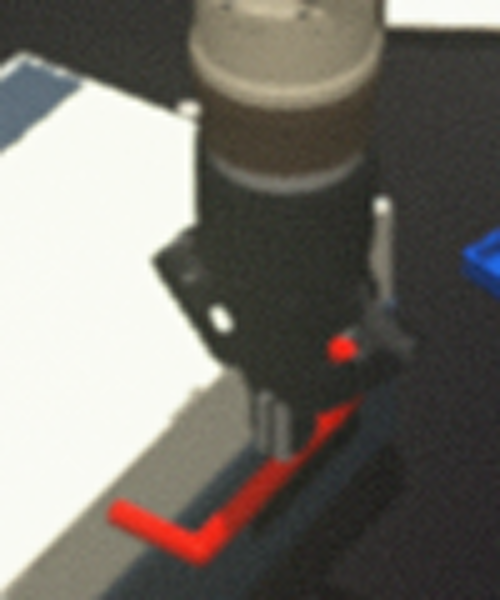

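The crop shows the closed fingertips ending at (275,460), right where the red bar passes at (275,467). It isn't clear whether they're above the bar or behind it. I'll print a colour map of that patch.

Run:
```python
from h import *
def asc(c,b):
    h=cv2.cvtColor(c['color'],cv2.COLOR_RGB2HSV)
    for y in range(b[1],b[3]):
        print(y,''.join('R' if (q[0]<8 or q[0]>172) and q[1]>140 and q[2]>60 else ('W' if q[2]>150 else 'g' if q[2]>75 else ':' if q[2]>40 else '.') for q in h[y,b[0]:b[2]]))
c=snap('side'); asc(c,(290,255,345,306))
t=snap('top')
for n,k in(('side',c),('top',t)):
    for p in([.455,.012,.14],[.4566,.0123,.139],[.4566,.0123,.122]): print(n,np.round(proj(k,p),1))
asc(t,(240,240,312,275))
```

```text
255 WWWWWWWWWg::gWWWg::::::::::::::::::::::::::::::::::::::
256 WWWWWWWWWW:::ggg::::::::::::::::::::::ggg::::::::::::::
257 WWWWWWWWWWg:::::::::::::::::::::::::RRRgg::::::::::::::
258 WWWWWWWWWWWg:::::::::::::::::::::::gRRRRRg::::::::gg::.
259 WWWWWWWWWWWg:::::::::::::::::::::::RRRRRRR:::::::::::::
260 WWWWWWWWWWWWg::::::::::::::::::::::RRRRRRg:::::::::::::
261 WWWWWWWWWWWWWg:::::::::::::::::::::gRRRRRg::::.::::::::
262 WWWWWWWWWWWWWWg:::::::::::::::::::::RRR:::::.:.::.:::::
263 WWWWWWWWWWWWWWWggg::::::::::::::::::::::::::.:.::.:::::
264 WWWWWWWWWWWWWWWgggg::::::::::::::::::::::::::.:..::::::
265 WWWWWWWWWWWWWWWgggg:::::::::::::::::::::.:..:..::::::::
266 WWWWWWWWWWWWWWggggg:::::::::::::::::::.:::.:.::::::::::
267 WWWWWWWWWWWWWggggggg::::::::::::::::::::.:..:::::::::::
268 WWWWWWWWWWWWgggggggg::gg::::::::::::::::.::::::::::::::
269 WWWWWWWWWWggggggggggggggg::::::::::.:::::::::::::::::::
270 WWWWWWWWWgggggggggggggggg::::::::::::::RR::::::::::::::
271 WWWWWWWWggggggggggggggggggg::::::::::RRRR::::::::::::::
272 WWWWWWWggggggggggggggggggggg::::::RRRRRRR::::::::::::::
273 WWWWWWgggggggggg
[... 4065 characters left out ...]
.......
266 WWWWWWWWWWWWWWWWWWWWWWWWWWWWWWWWWWWWWWWWgggRRRRRRRRRRRRRRRRRRRRR:.......
267 WWWWWWWWWWWWWWWWWWWWWWWWWWWWWWWWWWWWWWWWgggRRRRRRRRRRRRRRRRRRRR:........
268 WWWWWWWWWWWWWWWWWWWWWWWWWWWWWWWWWWWWWWWWggggRRRRRRRRRRRRRRRRRR::........
269 WWWWWWWWWWWWWWWWWWWWWWWWWWWWWWWWWWWWWWWWgggggR::::::::::::::::..........
270 WWWWWWWWWWWWWWWWWWWWWWWWWWWWWWWWWWWWWWWWgg:::::.........................
271 WWWWWWWWWWWWWWWWWWWWWWWWWWWWWWWWWWWWWWWWgg::............................
272 WWWWWWWWWWWWWWWWWWWWWWWWWWWWWWWWWWWWWWWWgg::............................
273 WWWWWWWWWWWWWWWWWWWWWWWWWWWWWWWWWWWWWWWWgg:.............................
274 WWWWWWWWWWWWWWWWWWWWWWWWWWWWWWWWWWWWWWWWgg::............................
```

The map shows the grey fingertip edge covering the bar down to row 281, with the full bar visible just below it. So the tips are sitting on top of the bar, not around it. The tips reach less far ahead of the TCP than stated, and each zero row let the arm yield. I'll back up, reopen to 34 mm, and go about 20 mm deeper while watching the force.

Request:
apply_moves:
  moves:
    - [[0,0,-8,0],[0,0,-10,0],[0,0,-6,0],[0,0,0,0],[0,0,0,0],[0,0,0,0],[0,0,0,0],[0,0,0,0],[0,0,0,0],[0,0,0,0]]
  hand: -0.2

```text
clock: 18.75
eef_pos: [0.4559, 0.0128, 0.1655]
tool_rot: [0.999, 0.029, 0.015, 0.009]
ft_force: [-0.0, -1.1, -0.2]
grip_width: 0.034
```

Request:
apply_moves:
  moves:
    - [[0,0,4,0],[0,0,6,0],[0,0,6,0],[0,0,6,0],[0,0,6,0],[0,0,6,0],[0,0,6,0],[0,0,4,0],[0,0,0,0],[0,0,0,0]]

```text
clock: 19.75
eef_pos: [0.4564, 0.0119, 0.1162]
tool_rot: [0.999, 0.029, 0.014, 0.009]
ft_force: [0.6, 0.3, 0.7]
grip_width: 0.0342
```

```bash
python3 plan.py .455 .012 .12 3.3 1
python3 - <<'E'
from h import *
c=snap('side'); cv2.imwrite('pics/s8.png',cv2.resize(c['color'][190:310,260:380],(600,600),interpolation=cv2.INTER_CUBIC)[:,:,::-1])
E
```

```text
t 19.75 pos [0.4564 0.0119 0.1162] yaw 3.36 d [-1.4  0.1  3.8] dyaw -0.1 w 0.03418373356541407 F [0.6 0.3 0.7] tilt 1.84
[-1, 0, -4, np.float64(0.1)],
```

View pics/s8.png

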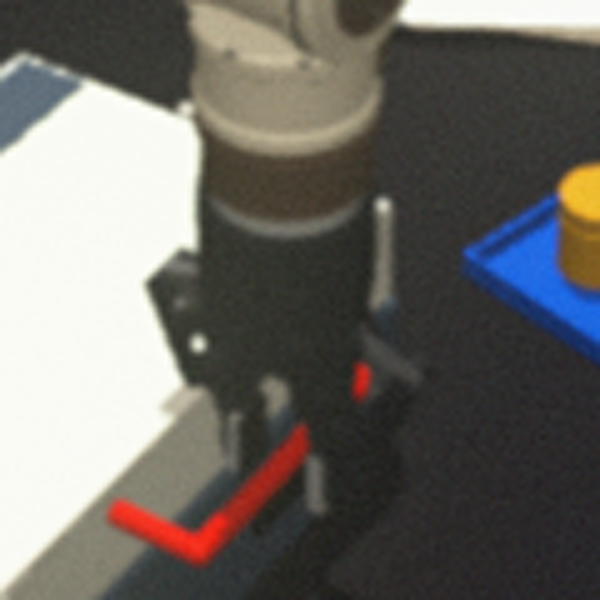

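The bar at (290,450) now runs between the inner finger (235,460) and the outer finger (317,490). Closing.

Request:
apply_moves:
  moves:
    - [[0,0,0,0],[0,0,0,0],[0,0,0,0],[0,0,0,0],[0,0,0,0],[0,0,0,0],[0,0,0,0],[0,0,0,0],[0,0,0,0],[0,0,0,0]]
  hand: -1

```text
clock: 20.8
eef_pos: [0.4551, 0.0119, 0.1167]
tool_rot: [0.999, 0.029, 0.013, 0.009]
ft_force: [-0.2, 0.1, -0.9]
grip_width: 0.0097
```

```bash
python3 plan.py .455 .012 .12 3.3 1; python3 arc.py 45 20
```

```text
t 20.8 pos [0.4551 0.0119 0.1167] yaw 3.36 d [-0.1  0.1  3.3] dyaw -0.1 w 0.009738086279686703 F [-0.2  0.1 -0.9] tilt 1.75
[0, 0, -3, np.float64(0.1)],t 20.8 bar [0.455  0.0119 0.1187] radius 0.2706 (.273) theta -4.47 F [-0.2  0.1 -0.9] w 0.0097
goal d tool mm [ 112.2    3.5 -197.8]
[[1, 0, -12, 0], [2, 0, -12, 0], [2, 0, -12, 0], [3, 0, -11, 0], [3, 0, -11, 0], [4, 0, -11, 0], [4, 0, -11, 0], [5, 0, -11, 0], [5, 0, -11, 0], [6, 0, -10, 0], [6, 0, -10, 0], [7, 0, -10, 0], [7, 0, -9, 0], [7, 0, -9, 0], [8, 0, -9, 0], [8, 0, -9, 0], [9, 0, -8, 0], [9, 0, -8, 0], [9, 0, -7, 0], [9, 0, -7, 0]]
```

Gripped: the opening of 9.7 mm fits the 12 mm bar, as the tin also read about 3 mm low. With the lid shut the bar sits 23 mm above the TCP, so I'll use that offset for the arc.

```bash
sed -i 's/-.002\*R\[:,2\]/-.0233*R[:,2]/' arc.py; python3 arc.py 45 28
```

```text
t 20.8 bar [0.4545 0.0122 0.14  ] radius 0.2734 (.273) theta -0.02 F [-0.2  0.1 -0.9] w 0.0097
goal d tool mm [ 112.2    3.5 -176.5]
[[1, 0, -8, 0], [2, 0, -7, 0], [2, 0, -7, 0], [2, 0, -7, 0], [2, 0, -7, 0], [2, 0, -7, 0], [3, 0, -7, 0], [3, 0, -7, 0], [3, 0, -7, 0], [3, 0, -7, 0], [3, 0, -7, 0], [4, 0, -7, 0], [4, 0, -7, 0], [4, 0, -7, 0], [4, 0, -6, 0], [4, 0, -6, 0], [5, 0, -6, 0], [5, 0, -6, 0], [5, 0, -6, 0], [5, 0, -6, 0], [5, 0, -6, 0], [5, 0, -5, 0], [6, 0, -5, 0], [6, 0, -5, 0], [6, 0, -5, 0], [6, 0, -5, 0], [6, 0, -5, 0], [6, 0, -4, 0]]
```

Request:
apply_moves:
  moves:
    - [[1,0,-4,0],[1,0,-6,0],[2,0,-7,0],[2,0,-7,0],[2,0,-7,0],[2,0,-7,0],[3,0,-7,0],[3,0,-7,0],[3,0,-7,0],[3,0,-7,0]]

```text
clock: 21.8
eef_pos: [0.4744, 0.0129, 0.1865]
tool_rot: [0.999, 0.029, 0.009, 0.01]
ft_force: [1.1, -2.1, -5.5]
grip_width: 0.01
```

```bash
python3 arc.py 45 16
```

```text
t 21.8 bar [0.474  0.0134 0.2098] radius 0.2739 (.273) theta 15.21 F [ 1.1 -2.1 -5.5] w 0.01
goal d tool mm [  90.2    2.6 -107.8]
[[4, 0, -8, 0], [4, 0, -8, 0], [4, 0, -8, 0], [5, 0, -8, 0], [5, 0, -7, 0], [5, 0, -7, 0], [5, 0, -7, 0], [6, 0, -7, 0], [6, 0, -7, 0], [6, 0, -7, 0], [6, 0, -6, 0], [6, 0, -6, 0], [7, 0, -6, 0], [7, 0, -6, 0], [7, 0, -6, 0], [7, 0, -5, 0]]
```

Lifting: the force of −5.5 N matches the lid's weight, and the radius of 274 mm is right. Carrying on.

Request:
apply_moves:
  moves:
    - [[4,0,-8,0],[4,0,-8,0],[4,0,-8,0],[5,0,-8,0],[5,0,-7,0],[5,0,-7,0],[5,0,-7,0],[5,0,-6,0],[5,0,-6,0],[4,0,-4,0]]

```text
clock: 22.8
eef_pos: [0.5224, 0.0157, 0.2631]
tool_rot: [0.999, 0.028, 0.009, 0.012]
ft_force: [-4.0, -2.6, -0.2]
grip_width: 0.0098
```

```bash
python3 arc.py 45 8
```

```text
t 22.8 bar [0.522  0.0162 0.2864] radius 0.2755 (.273) theta 34.15 F [-4.  -2.6 -0.2] w 0.0098
goal d tool mm [ 40.8   1.1 -32.1]
[[5, 0, -5, 0], [5, 0, -5, 0], [5, 0, -4, 0], [5, 0, -4, 0], [5, 0, -4, 0], [5, 0, -4, 0], [5, 0, -4, 0], [5, 0, -4, 0]]
```

Request:
apply_moves:
  moves:
    - [[5,0,-5,0],[6,0,-5,0],[6,0,-5,0],[6,0,-4,0],[5,0,-4,0],[5,0,-4,0],[3,0,-2,0],[1,0,-1,0],[0,0,0,0],[0,0,0,0]]

```text
clock: 23.8
eef_pos: [0.5601, 0.0178, 0.2987]
tool_rot: [1.0, 0.028, 0.008, 0.013]
ft_force: [-2.7, -4.1, 0.1]
grip_width: 0.0098
```

```bash
python3 arc.py 45 1
python3 - <<'E'
from h import *
c=snap('side'); cv2.imwrite('pics/s9.png',cv2.resize(c['color'][130:330,130:430],(750,500),interpolation=cv2.INTER_CUBIC)[:,:,::-1])
E
```

```text
t 23.8 bar [0.5598 0.0184 0.322 ] radius 0.2766 (.273) theta 44.94 F [-2.7 -4.1  0.1] w 0.0098
goal d tool mm [2.4 0.3 2.8]
[[0, 0, 0, 0]]
```

View pics/s9.png

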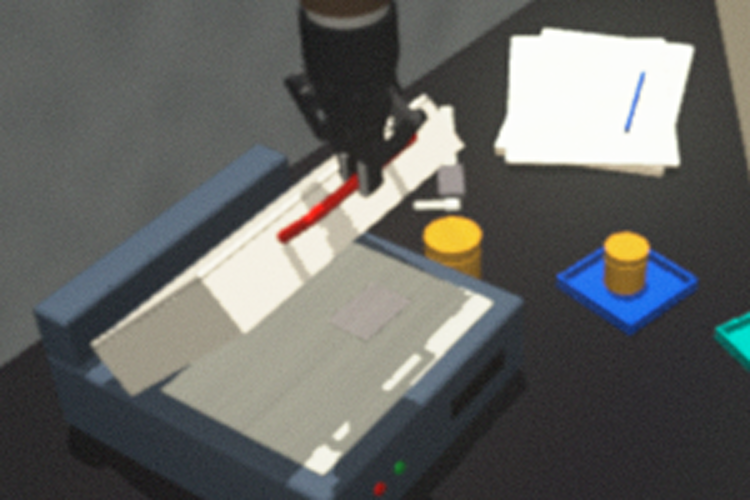

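The lid is open about 45° and the fingers are on the bar. The bar's left end is at crop (283,238), the plate is on the deck at (372,310), and the tin is upright in the tray at (627,262). I'll check the angle from the image and test the hold.

Request:
apply_moves:
  moves:
    - [[0,0,0,0],[0,0,0,0],[0,0,0,0],[0,0,0,0],[0,0,0,0],[0,0,0,0],[0,0,0,0],[0,0,0,0],[0,0,0,0],[0,0,0,0]]

```text
clock: 24.85
eef_pos: [0.56, 0.0178, 0.2986]
tool_rot: [1.0, 0.028, 0.008, 0.013]
ft_force: [-2.8, -3.5, -0.3]
grip_width: 0.0099
```

```bash
python3 arc.py 45 1
python3 - <<'E'
from h import *
yaw=np.radians(3.3); ax=np.array([np.cos(yaw),np.sin(yaw),0]); ay=np.array([-ax[1],ax[0],0])
H=np.array([.455,.012,.1])+.27*ax
c=snap('side'); ct=blob(c,(0,150,70),(8,255,255),(225,180,310,240))[:,0]
i=ct[ct[:,0]<ct[:,0].min()+5].mean(0); i=i+[2,0] if 0 else i; print('left end px',i)
for yy in(.066,.072):
    o,d=ray(c,*i); s=(yy-(o-H)@ay)/(d@ay); p=o+s*d-H; rx=-(p@ax)
    print('radius',round(np.hypot(rx,p[2]),4),'theta',round(np.degrees(np.arctan2(p[2],rx))-8.43,2))
E
```

```text
t 24.85 bar [0.5596 0.0184 0.3219] radius 0.2766 (.273) theta 44.9 F [-2.8 -3.5 -0.3] w 0.0099
goal d tool mm [2.6 0.3 2.7]
[[0, 0, 0, 0]]
left end px [243.22222222 223.66666667]
radius 0.2259 theta 46.77
radius 0.2346 theta 46.51
```

The fixed offset along the bar makes this ill-conditioned: it gives radius 0.23 instead of 0.273. I'll do one direct check instead, projecting the bar's end circle for several angles against both the shut and the open pixel.

Run:
```python
from h import *
yaw=np.radians(3.3); ax=np.array([np.cos(yaw),np.sin(yaw),0]); ay=np.array([-ax[1],ax[0],0]); z=np.array([0,0,1])
H=np.array([.455,.012,.1])+.27*ax
c=snap('side')
def P(t,y,r=.273,e=8.43): a=np.radians(t+e); return H+r*(-np.cos(a)*ax+np.sin(a)*z)+y*ay
print('shut y.07',proj(c,P(0,.07)),'obs centre ~(300,300)')
for t in(35,40,45,50,55): print(t,'bar end',np.round(proj(c,P(t,.07)),1),'lid low corner',np.round(proj(c,P(t,.155,.225,0)),1),'top corner',np.round(proj(c,P(t,.155,.2329,14.93)),1))
print('obs: bar end (243,225); low corner crop(135,395)->',130+135*.4,130+395*.4,' ; front lower edge near corner crop(243,332)->',130+243*.4,130+332*.4,'; top corner crop(205,278)->',130+205*.4,130+278*.4)
```

```text
shut y.07 [299.98857694 300.59108778] obs centre ~(300,300)
35 bar end [268.5 235.5] lid low corner [238.8 278.5] top corner [222.7 253.8]
40 bar end [261.1 226.2] lid low corner [233.4 270.6] top corner [215.7 246.1]
45 bar end [253.3 217.2] lid low corner [227.4 262.7] top corner [208.4 238.8]
50 bar end [245.  208.6] lid low corner [221.  255.1] top corner [200.9 231.9]
55 bar end [236.4 200.6] lid low corner [214.3 247.7] top corner [193.2 225.5]
obs: bar end (243,225); low corner crop(135,395)-> 184.0 288.0  ; front lower edge near corner crop(243,332)-> 227.2 262.8 ; top corner crop(205,278)-> 212.0 241.2
```

The lid's lower front corner, seen at (227.2,262.8), matches the 45° prediction of (227.4,262.7). The top corner reads 43–44°. The bar-end mismatch comes from the red stem lying almost in line with the bar in this view. The arc gives 44.9°, with no drift over 1 s. Handing in.

```bash
python3 arc.py 45 1 | head -1; python3 -c "
from workcell import workorder; print(workorder.job_done())"
```

```text
t 24.95 bar [0.5596 0.0184 0.3219] radius 0.2766 (.273) theta 44.9 F [-1.3 -3.8 -0.2] w 0.0101
the job is handed in; nothing more can be done
None
```

The small brass tin is off the lid and upright in the blue tray, and the arm is holding the lid open at about 45° by its red handle. I handed the job in at about 25 s of the 54 s allowed.

**Last checks:**
- **Tin:** the last picture shows it upright and untouched, within about 1 cm of the tray centre by measurement. I moved it while the lid was still shut.
- **Lid angle:** the arm's position gives 44.9°, with no noticeable drift over 1 s, and the grip reads 10 mm on the 12 mm bar. In the picture, the lid's lower front corner matches 45° and its top corner reads 43–44°.
- **Disc, ring and plate:** I did not touch them. The plate is visible on the deck. I did not re-measure the disc and ring after the start, but the arm never went near their tray.

**What failed or disagreed:**
- **First handle grasp missed:** the fingers closed on top of the bar because they reached less far past the tool point than the stated 17 mm. The second try, about 20 mm deeper, gripped it.
- **One angle check failed:** casting a ray through the bar's end gave 46.5–46.8° but a radius of 0.23 m instead of 0.273. The handle's stem lies almost in line with the bar in that view, so I did not use it.
- **Small offsets:** the tool is tilted about 2°, and the arc radius reads 3–4 mm long. A side force of about 4 N remains on the wrist.

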